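Unstack the heater blocks into their trays

ROBOT

A 6-joint arm with a two-finger parallel gripper is mounted at the origin on a cart in front of the work surface, level with it; the furniture and walls round the work are solid. World frame = base frame: x ahead of the robot, y to its left, z up, the work surface at z = 0. Lengths are in m, angles in rad, forces in N, time in s.
With the tool pointing down it reaches from about 0.225 to 0.875 m from the base axis. Payload 3.4 kg.
Tool frame: the origin (TCP) lies between the finger pads; the fingertips stand 22 mm ahead of it and the grasp point (between the pads) lies 3 mm ahead of it (manip.finger_overhang is the distance from the TCP to the fingertips, in m); z points along the fingers, y is the line along which they close (so a half turn about z gives the same grasp; the last joint's range is limited). The gripper opens to 85 mm and grips with 20 to 120 N. Pads are 22 mm wide; open, the fingers measure 114 mm over their backs; the gripper's body (76 mm by 85 mm) begins 54 mm behind the grasp point. The pads swing forward as they close: fully open they stand 13 mm farther back than shut.
Start: joints at [-1.338, 0.276, 1.505, -0, 1.361, -0.121], TCP at [0.199, -0.539, 0.253] pointing down, gripper open.
Joint ranges: [-2.89, 2.89], [-0.75, 2.08], [0.22, 2.7], [-1.18, 4.32], [0.11, 2.71], [-2.7, 2.7]. Speed limits (rad/s): [2.57, 2.57, 3.14, 3.14, 3.14, 3.14].

INTERFACE

Orientations are given as a unit quaternion [w, x, y, z].
In Python, from rig import get_state, eyes, order, manip gives the robot as it stands.
- The arm moves only by the tool drive_tool, never from a script. Its argument "rows" is a list of rows, each a list of 4 numbers: the shift along the tool's x, y, z in units of 25 mm (1.0 is 25 mm), then the turn about the tool's z in units of 6 degrees (1.0 is 6 degrees). A call has exactly 8 rows; each row is the pose to reach, as a shift and turn from the pose commanded when the call began, along the tool's axes at that moment; what a row does not reach only later rows make up. A row lasts 1/12 s, in which the tool goes at most 41.7 mm and 7.16 degrees, less where a joint would pass 70% of its speed; a pose out of reach is approached as far as the arm can. A call with a gripper value outside its range is refused whole. "grip" is the finger opening in mm, from 0 to 85.4, set as the call begins (left out, the last holds). The fingers move at their own pace and stop on an object; "newtons" is the grip in N (left out, the last holds). Time passes only in rows, so rows that repeat a pose let the fingers close, or fill a call up. It gives the time, the measured TCP pose, the force, the opening and the grip force at its end, in the units of the state.
- get_state(): the state, without advancing time (a new reading comes with each control period).
- eyes.get_image(name): name is "side" or "top" or "wrist"; returns (picture, depth): 480x640x3 uint8, red, green, blue; 480x640 float32, m along the optical axis (not along the pixel's ray), 0 where there is no reading.
- eyes.camera_info(name): a dict with "fx", "fy", "cx", "cy" (pixels), "R" (3x3) and "t" (3): a world point X has camera coordinates R X + t. Camera axes: x right, y down, z forward; pixel columns grow to the right and rows downward; lengths in m; the calibration is good to about 2 mm. A picture is of the moment at which its call begins: read the wrist's pose just before it. camera_info takes no time and is no camera call; for the wrist camera it gives the pose at the moment of the call.
- order.sign_off(): hands the job in; it is judged then, once.
The state is a dict: "clock": time; "qpos": joint angles; "qd": joint speeds; "effort": joint torques, N m; "position": TCP position; "ee_rot": TCP orientation; "contact_force": force on the tool from outside, world axes, zero at the start; "moment": the same for the moment, N m; "width": finger opening in m; "gripper_force": force on a finger pad.
Only numpy, scipy, OpenCV 4.12 (cv2) and the standard library are available. Lean on these libraries where they do the work, as an engineer would, in place of code of your own. Each camera call takes 0.05 s, during which the arm holds its last target. There are 200 camera calls.

TASK

The four aluminium heater blocks have been left stacked on one another. Take the stack apart and set each block upright and flat on the floor of the tray that fits its outline: the long, the square, the round and the small one. Set the blocks down rather than dropping them, do not tip any over, and leave the reagent bottle and the timer where they are.

Things in the scene. Friction and masses are not known exactly. Their poses are not given: they have to be found in the camera images.
- block_long: The long heater block: bare aluminium bar 60 x 120 x 40 mm high with two rows of five round wells, about 0.5 kg; bottom of the stack, flat on the bench. Origin: centre of its underside, z up. x across its 60 mm width (the way to grip it), y along its 120 mm length
- block_square: The square heater block: bare aluminium, 46 x 46 x 40 mm high, four round wells, about 0.16 kg. At the start it stands on one half of the long block, beside the round block. Origin: centre of its underside, z up. x and y square to its sides
- block_round: The round heater block: bare aluminium cylinder, diameter 50 mm, 40 mm high, one wide well, about 0.15 kg. At the start it stands on one half of the long block, beside the square block. Origin: centre of its underside, z up. Its yaw means nothing
- block_small: The small heater block: bare aluminium, 28 x 38 x 34 mm high, two narrow wells, about 0.07 kg. At the start it stands on top of either the square or the round block. Origin: centre of its underside, z up. x across its 28 mm width (the way to grip it), y along its 38 mm length
- nest_long: Tray of the long block: shallow white plastic tray with a grey floor, 86 x 146 mm outside, inside 78 x 138 mm. The inside is 9 mm larger than the block on every side, the inner floor is 4 mm and the top of the rim 10 mm above the bench, the wall 4 mm thick. Fixed to the bench. Origin: centre of its underside, on the bench; x across, y along its length
- nest_square: Tray of the square block: shallow square white plastic tray with a grey floor, 72 x 72 mm outside, inside 64 x 64 mm. The inside is 9 mm larger than the block on every side, the inner floor is 4 mm and the top of the rim 10 mm above the bench, the wall 4 mm thick. Fixed to the bench. Origin: centre of its underside, on the bench; x and y square to its sides
- nest_round: Tray of the round block: shallow round white plastic tray with a grey floor, diameter 76 mm outside, 68 mm inside. The inside is 9 mm larger than the block on every side, the inner floor is 4 mm and the top of the rim 10 mm above the bench, the wall 4 mm thick. Fixed to the bench. Origin: centre of its underside, on the bench; its yaw means nothing
- nest_small: Tray of the small block: the smallest shallow white plastic tray with a grey floor, oblong, 54 x 64 mm outside, inside 46 x 56 mm. The inside is 9 mm larger than the block on every side, the inner floor is 4 mm and the top of the rim 10 mm above the bench, the wall 4 mm thick. Fixed to the bench. Origin: centre of its underside, on the bench; x across its shorter side, y along its longer side
- reagent_bottle: Bystander, loose: white plastic reagent bottle with a red cap, diameter 38 mm, 118 mm high, standing behind the work. Origin: centre of its underside. Just behind it stands a round carousel of pipettes (fixed, about 0.3 m across and 0.28 m tall, centre near x 0.83, y 0): keep the arm and gripper clear of it when crossing from side to side
- lab_timer: Bystander, loose: small cream lab timer with three keys, 74 x 64 x 21 mm, lying at the front edge of the bench. Origin: centre of its underside
Not all that is in view belongs to the job. Leave any red look-alike of the nest_long alone.

How it is judged:
By the outcome, as a careful person would: the job done as asked, in the order asked, and still so for the second after the job is handed in, with the robot touching nothing.
It also fails if it takes over 115 s, if anything falls off the work surface, if the arm or the gripper's body presses on something with over 40 N, if the wrist force passes 120 N, or if a joint passes its speed limit or range.

## Working session

There is one attempt and no reset: what is moved stays moved. The work goes in short steps, Python scripts to look and compute and a tool call to move; the robot and the scene stay as the last step left them, time stands still between calls to the robot, and variables do not carry over. Pictures are saved under pics/ and viewed, at most 14 in all, crops included, and the job is handed in when it is done.

Besides the shell and the picture viewer there is one more tool, called after "Emit:" by a JSON object that holds its "method" and its "body". drive_tool: Moves the arm, as the interface text tells. Its arguments: {"type":"object","properties":{"rows":{"type":"array","items":{"type":"array","items":{"type":"number"}}},"grip":{"type":"number"},"newtons":{"type":"number"}},"required":["rows"]}

```bash
mkdir -p pics
cat > h.py <<'E'
import numpy as np, cv2
from rig import get_state, eyes, order, manip
def grab(n, f):
    p,d=eyes.get_image(n); c=eyes.camera_info(n)
    cv2.imwrite('pics/'+f+'.png',p[:,:,::-1]); np.savez('pics/'+f+'.npz',p=p,d=d,**{k:np.array(c[k]) for k in c})
    return p,d,c
def load(f): z=np.load('pics/'+f+'.npz'); return z['p'],z['d'],z
def onplane(c,uv,z):
    uv=np.atleast_2d(uv).astype(float)
    r=np.c_[(uv[:,0]-c['cx'])/c['fx'],(uv[:,1]-c['cy'])/c['fy'],np.ones(len(uv))]
    R=np.array(c['R']);o=-R.T@np.array(c['t']);w=r@R
    return o+w*((z-o[2])/w[:,2])[:,None]
def cloud(c,d):
    v,u=np.mgrid[:480,:640]
    X=np.stack([(u-c['cx'])/c['fx']*d,(v-c['cy'])/c['fy']*d,d],-1)-np.array(c['t'])
    return X@np.array(c['R'])
E
python3 - <<'E'
from h import *
print(get_state()['position'],get_state()['ee_rot'])
for n in ('top','side'):
    p,d,c=grab(n,n+'0'); print(n,-np.array(c['R']).T@np.array(c['t']),c['fx'],np.array(c['R']).round(2).tolist(),(d>0).mean())
E
```

```text
[ 0.19909069 -0.53890034  0.25244118] [-9.17018907e-04  9.84393631e-01  1.75978226e-01 -4.77589118e-05]
top [ 0.28044127 -0.16089414  1.55609842] 588.8373066549323 [[0.02, -1.0, -0.0], [-0.99, -0.02, -0.15], [0.15, 0.01, -0.99]] 0.99607421875
side [-0.01114435  0.90628261  1.01878992] 475.6050575051519 [[-0.89, -0.45, -0.02], [-0.26, 0.56, -0.79], [0.36, -0.7, -0.62]] 0.9959798177083333
```

View pics/top0.png

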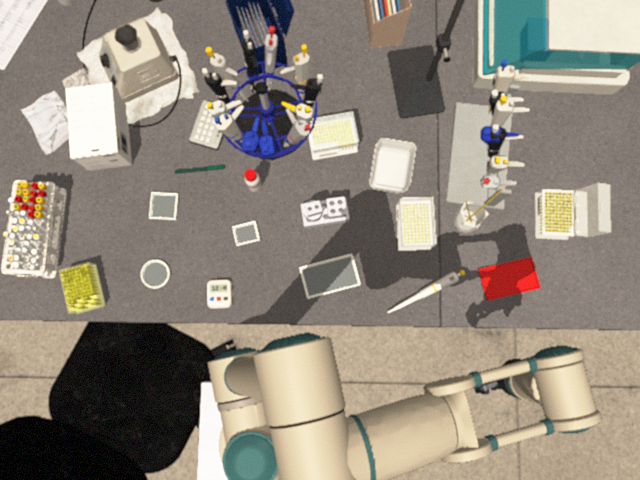

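View pics/side0.png

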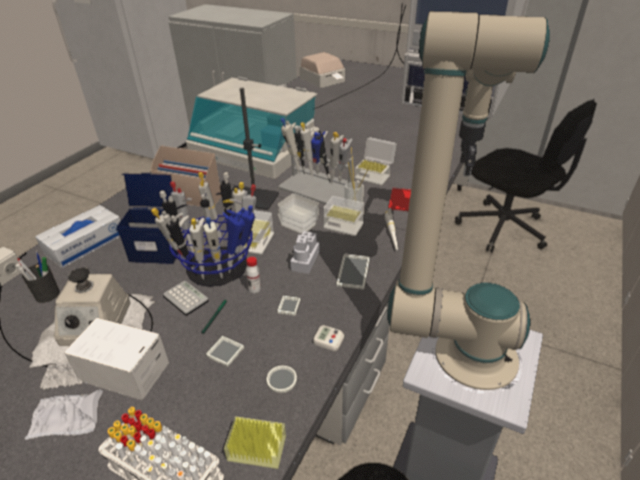

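Top view: the stack is at about (325,211). The trays are long (330,276), square (163,206), round (155,274) and small (246,233). The possible confusions are the red look-alike at (510,278), white boxes at (393,165) and (416,222) that aren't trays, the timer at (219,293), and the bottle at (252,180). The side view agrees, with the stack at (304,252).

Run:
```python
from h import *
p,d,c=load('top0'); X=cloud(c,d)
hsv=cv2.cvtColor(p,cv2.COLOR_RGB2HSV)
print('bench z',np.median(X[240:260,200:215,2]))
# trays: white rim contour at z=.010
for n,(u,v) in dict(long=(330,276),square=(163,206),round=(155,274),small=(246,233)).items():
    m=np.zeros((480,640),np.uint8); s=42
    y0,x0=v-s,u-s
    if n=='small': s=20;y0,x0=v-s,u-s
    if n in('square','round'): s=28;y0,x0=v-s,u-s
    w=((hsv[...,2]>140)&(hsv[...,1]<60)).astype(np.uint8)
    m[y0:v+s,x0:u+s]=w[y0:v+s,x0:u+s]
    k=[q for q in cv2.findContours(m,cv2.RETR_EXTERNAL,cv2.CHAIN_APPROX_NONE)[0]]
    q=max(k,key=lambda q:cv2.minAreaRect(q)[1][0]*cv2.minAreaRect(q)[1][1])
    P=onplane(c,q[:,0],.010)[:,:2].astype(np.float32)
    r=cv2.minAreaRect(P*1000); print(n,np.round(r[0],1),np.round(r[1],1),round(r[2],1),'reach',np.hypot(*r[0]).round())
# stack: points by height
roi=np.zeros((480,640),bool); roi[185:240,290:362]=1
for lo,hi in((.03,.05),(.07,.09),(.105,.125)):
    m=roi&(X[...,2]>lo)&(X[...,2]<hi); Q=X[m]
    r=cv2.minAreaRect((Q[:,:2]*1000).astype(np.float32)); print(lo,m.sum(),np.median(Q[:,2]).round(4),np.round(r[0],1),np.round(r[1],1),round(r[2],1))
a=cv2.resize(p[180:245,285:367],None,fx=7,fy=7,interpolation=cv2.INTER_CUBIC)
cv2.imwrite('pics/crop.png',a[:,:,::-1])
for n,(u,v) in dict(bottlecap=(252,176),timer=(219,293)).items(): print(n,X[v,u].round(3))
```

```text
bench z 0.0008165348234178431
long [ 427.7 -167.6] [ 91.4 152. ] 14.9 reach 459.0
square [610.1 281.9] [79.8 79.3] 86.8 reach 672.0
round [426.4 294.5] [80.3 78.6] 47.3 reach 518.0
small [539.   58.2] [61.4 70.1] 16.4 reach 542.0
0.03 352 0.0406 [ 596.8 -151.2] [ 62.3 119.9] 10.5
0.07 372 0.0802 [ 596.7 -149.7] [ 50.5 107.7] 9.7
0.105 153 0.1135 [ 589.8 -122.1] [29. 38.] 15.9
bottlecap [0.666 0.031 0.12 ]
timer [0.377 0.119 0.023]
```

View pics/crop.png

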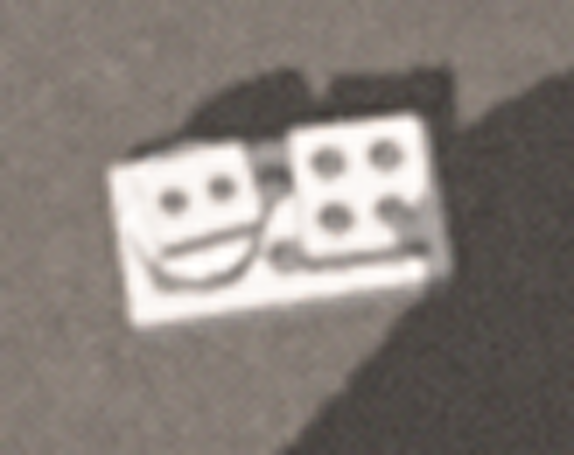

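Crop: the small block, with two wells, sits on the round block on the left (210,195). The square block, with four wells, is on the right (365,185), and the long block is underneath. Measured heights of 40, 80 and 114 mm and the sizes all match, so this is the real stack. Next I move above it.

```bash
cat >> h.py <<'E'
def pose():
    s=get_state(); w,x,y,z=s['ee_rot']
    R=np.array([[1-2*(y*y+z*z),2*(x*y-w*z)],[2*(x*y+w*z),1-2*(x*x+z*z)]])
    yaw=np.degrees(np.arctan2(R[1,1],R[0,1])) # world angle of tool y
    return np.array([*s['position'],yaw]),s
def plan(*wps):
    """wps: (x,y,z,yawY deg) ; prints shift units for each call in turn"""
    P,s=pose(); print('at',P.round(4),'t',round(s['clock'],2),'w',round(s['width'],4),'F',np.round(s['contact_force'],1))
    for q in wps:
        q=np.array(q,float); dy=(q[3]-P[3]+180)%360-180
        a=np.radians(P[3]); ty=np.array([np.cos(a),np.sin(a)]); tx=np.array([-ty[1],ty[0]])
        d=q[:2]-P[:2]; print('  ->',q,'rows:',np.round([d@tx/.025,d@ty/.025,-(q[2]-P[2])/.025,-dy/6],2)); P=np.r_[q[:3],P[3]+dy]
E
python3 - <<'E'
from h import *
plan((.39,-.33,.28,-22),(.56,-.135,.28,16))
E
```

```text
at [  0.1991  -0.539    0.2525 -69.731 ] t 0.1 w 0.0853 F [ 0.1 -0.2 -0.7]
  -> [  0.39  -0.33   0.28 -22.  ] rows: [10.06 -5.2  -1.1  -7.96]
  -> [ 0.56  -0.135  0.28  16.   ] rows: [ 9.78  3.38 -0.   -6.33]
```

Emit:
{"method": "drive_tool", "body": {"rows": [[1,-0.5,-0.2,-1],[2.3,-1.2,-0.4,-2],[3.7,-1.9,-0.6,-3],[5.1,-2.6,-0.8,-4],[6.5,-3.3,-1,-5],[7.9,-4.1,-1.1,-6],[9.1,-4.7,-1.1,-7],[10,-5.2,-1.1,-8]], "grip": 85}}

```text
clock: 0.77
position: [0.3902, -0.3284, 0.2808]
ee_rot: [-0.0, 0.826, 0.564, 0.001]
contact_force: [0.7, -1.0, 0.3]
width: 0.0852
gripper_force: 0.0
```

Emit:
{"method": "drive_tool", "body": {"rows": [[1.3,0.4,0,-0.9],[2.7,0.9,0,-1.8],[4.1,1.4,0,-2.7],[5.5,1.9,0,-3.6],[6.9,2.4,0,-4.5],[8.2,2.8,0,-5.4],[9.2,3.2,0,-6.3],[9.8,3.4,0,-6.3]]}}

```text
clock: 1.43
position: [0.5601, -0.132, 0.2802]
ee_rot: [-0.0, 0.599, 0.801, 0.001]
contact_force: [-0.3, -0.3, 0.2]
width: 0.085
gripper_force: 0.0
```

Run:
```python
from h import *
plan((.59,-.122,.113,16))
p,d,c=grab('wrist','w1'); print(-np.array(c['R']).T@np.array(c['t']),c['fx'],c['R'])
```

```text
at [ 0.5601 -0.132   0.2802 16.3989] t 1.43 w 0.085 F [-0.3 -0.3  0.2]
  -> [ 0.59  -0.122  0.113 16.   ] rows: [0.05 1.26 6.69 0.07]
[ 0.54141694 -0.06402176  0.40105687] 413.96580455087957 [[ 0.95986071  0.28047479  0.00114556]
 [ 0.26922682 -0.92249691  0.27661594]
 [ 0.07864057 -0.26520436 -0.96097987]]
```

View pics/w1.png

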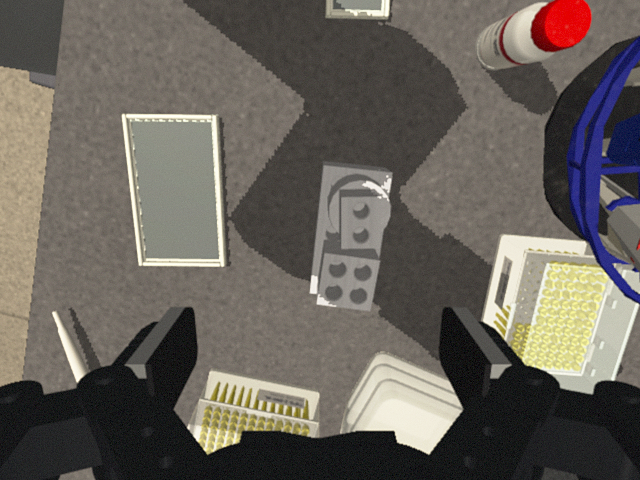

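Wrist view: the small block is at (361,220) on the round block, the square is at (347,281), the long tray at (180,190), and the small tray and bottle are along the top edge.

```bash
cat >> h.py <<'E'
def rect(m,X):
    m=cv2.morphologyEx(m.astype(np.uint8),cv2.MORPH_OPEN,np.ones((3,3)))
    n,l,st,_=cv2.connectedComponentsWithStats(m)
    for i in range(1,n):
        if st[i,4]<250: continue
        Q=X[l==i]; r=cv2.minAreaRect((Q[:,:2]*1000).astype(np.float32))
        print('   n',st[i,4],'px',(st[i,:2]+st[i,2:4]//2),'z',np.median(Q[:,2]).round(4),'c',np.round(r[0],1),'size',np.round(r[1],1),'ang',round(r[2],1))
E
python3 - <<'E'
from h import *
p,d,c=load('w1'); X=cloud(c,d)
roi=np.zeros((480,640),bool); roi[150:320,290:410]=1
for z in (.04,.08,.114):
    print(z); rect(roi&(abs(X[...,2]-z)<.008),X)
hsv=cv2.cvtColor(p,cv2.COLOR_RGB2HSV)
m=np.zeros((480,640),np.uint8); m[105:275,110:235]=((hsv[...,2]>190)&(hsv[...,1]<50))[105:275,110:235]
q=max(cv2.findContours(m,0,cv2.CHAIN_APPROX_NONE)[0],key=len)
r=cv2.minAreaRect((onplane(c,q[:,0],.010)[:,:2]*1000).astype(np.float32));print('long tray',r)
E
```

```text
0.04
   n 1921 px [351 228] z 0.04 c [ 596.7 -151.7] size [ 60.4 120.1] ang 10.2
0.08
   n 1069 px [359 204] z 0.08 c [ 591.  -116.4] size [49.5 41.1] ang 18.6
   n 2411 px [348 280] z 0.0798 c [ 601.5 -181.3] size [46.2 47. ] ang 7.9
0.114
   n 1870 px [360 221] z 0.1139 c [ 590.3 -122.7] size [28.1 38.2] ang 17.1
long tray ((430.22052001953125, -166.95660400390625), (85.52586364746094, 145.68214416503906), 15.592195510864258)
```

Run:
```python
from h import *
plan((.5903,-.1227,.19,17),(.5903,-.1227,.111,17))
p,d,c=load('w1'); X=cloud(c,d)
roi=np.zeros((480,640),bool); roi[165:245,290:410]=1
m=(roi&(abs(X[...,2]-.08)<.008)).astype(np.uint8); m=cv2.morphologyEx(m,cv2.MORPH_OPEN,np.ones((3,3)))
q=max(cv2.findContours(m,0,cv2.CHAIN_APPROX_NONE)[0],key=len)[:,0]
Q=X[q[:,1],q[:,0],:2]*1000
# outer arc: keep points 22..28mm from a robustly fitted circle
ctr=np.array([595.,-119.])
for _ in range(20):
    rr=np.hypot(*(Q-ctr).T); k=abs(rr-25)<2.5
    A=Q[k]-ctr; ctr=ctr+np.linalg.lstsq(A/rr[k][:,None],rr[k]-25,rcond=None)[0]
print('round',ctr,k.sum(),len(Q))
```

```text
at [ 0.5612 -0.1306  0.28   16.3033] t 1.48 w 0.0851 F [2.2 2.1 1. ]
  -> [ 0.5903 -0.1227  0.19   17.    ] rows: [-0.02  1.2   3.6  -0.12]
  -> [ 0.5903 -0.1227  0.111  17.    ] rows: [ 0.    0.    3.16 -0.  ]
round [ 592.42529091 -121.09530162] 142 252
```

Emit:
{"method": "drive_tool", "body": {"rows": [[0,0.2,0.5,0],[0,0.5,1.2,0],[0,0.8,2,-0.1],[0,1.1,2.8,-0.1],[0,1.2,3.4,-0.1],[0,1.2,3.6,-0.1],[0,1.2,3.6,-0.1],[0,1.2,3.6,-0.1]], "grip": 60}}

```text
clock: 2.15
position: [0.5869, -0.1268, 0.191]
ee_rot: [-0.0, 0.597, 0.802, -0.0]
contact_force: [-0.0, 0.2, 0.2]
width: 0.0598
gripper_force: 0.0
```

Run:
```python
from h import *
plan((.5903,-.1227,.111,17))
print(manip.finger_overhang)
```

```text
at [ 0.5869 -0.1268  0.191  16.6532] t 2.15 w 0.0598 F [-0.   0.2  0.2]
  -> [ 0.5903 -0.1227  0.111  17.    ] rows: [ 0.12  0.18  3.2  -0.06]
0.022
```

Emit:
{"method": "drive_tool", "body": {"rows": [[0.1,0.2,0,-0.1],[0.1,0.2,0.6,-0.1],[0.1,0.2,1.2,-0.1],[0.1,0.2,1.9,-0.1],[0.1,0.2,2.5,-0.1],[0.1,0.2,3,-0.1],[0.1,0.2,3.2,-0.1],[0.1,0.2,3.2,-0.1]]}}

```text
clock: 2.82
position: [0.5911, -0.1225, 0.1106]
ee_rot: [-0.0, 0.593, 0.805, -0.0]
contact_force: [-0.3, -0.3, 0.9]
width: 0.0601
gripper_force: 0.0
```

Emit:
{"method": "drive_tool", "body": {"rows": [[0,0,0,0],[0,0,0,0],[0,0,0,0],[0,0,0,0],[0,0,0,0],[0,0,0,0],[0,0,0,0],[0,0,0,0]], "grip": 20, "newtons": 40}}

```text
clock: 3.48
position: [0.5922, -0.123, 0.1123]
ee_rot: [0.001, 0.593, 0.805, 0.0]
contact_force: [-0.2, -0.3, 6.4]
width: 0.0272
gripper_force: 40.8
```

Run:
```python
from h import *
plan((.5903,-.1227,.22,17),(.5,.0,.22,17),(.539,.0582,.1,16.4))
```

```text
at [ 0.5922 -0.123   0.1123 17.2714] t 3.48 w 0.0272 F [-0.2 -0.3  6.4]
  -> [ 0.5903 -0.1227  0.22   17.    ] rows: [ 0.03 -0.07 -4.31  0.05]
  -> [ 0.5   0.    0.22 17.  ] rows: [ 5.75 -2.02 -0.   -0.  ]
  -> [ 0.539   0.0582  0.1    16.4   ] rows: [1.77 2.17 4.8  0.1 ]
```

Emit:
{"method": "drive_tool", "body": {"rows": [[0,0,-0.3,0],[0,0,-0.9,0],[0,0,-1.7,0],[0,0,-2.5,0],[0,0,-3.3,0],[0,0,-3.9,0],[0,0,-4.2,0],[0,0,-4.2,0]]}}

```text
clock: 4.15
position: [0.5921, -0.1228, 0.2178]
ee_rot: [0.002, 0.593, 0.805, 0.001]
contact_force: [-0.3, 0.2, -0.4]
width: 0.0276
gripper_force: 40.1
```

Emit:
{"method": "drive_tool", "body": {"rows": [[0.4,-0.1,0,0],[1.2,-0.4,0,0],[2.2,-0.8,0,0],[3.3,-1.2,0,0],[4.3,-1.5,0,0],[5.2,-1.8,0,0],[5.7,-2,0,0],[5.7,-2,0,0]]}}

```text
clock: 4.82
position: [0.4979, 0.0011, 0.2147]
ee_rot: [-0.002, 0.592, 0.806, -0.001]
contact_force: [-0.6, -0.9, -0.4]
width: 0.0273
gripper_force: 40.1
```

Run:
```python
from h import *
plan((.539,.0582,.1,16.4))
p,d,c=grab('wrist','w2')
```

```text
at [4.97900e-01 1.10000e-03 2.14700e-01 1.74161e+01] t 4.82 w 0.0273 F [-0.6 -0.9 -0.4]
  -> [ 0.539   0.0582  0.1    16.4   ] rows: [1.69 2.25 4.59 0.17]
```

View pics/w2.png

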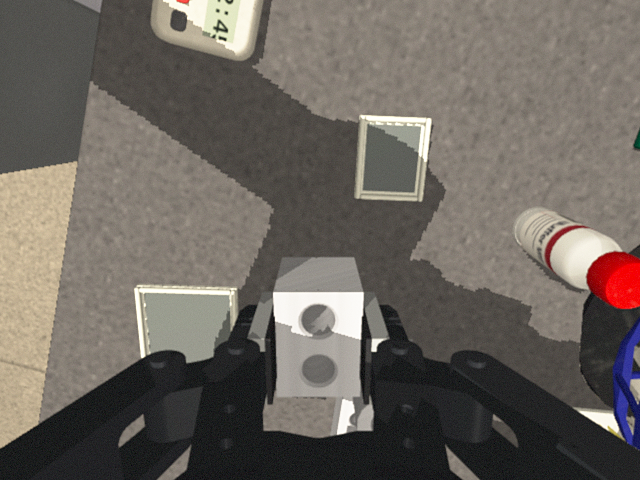

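View: the small tray is at (393,158), and the block is held square between the fingers. I'll measure the tray and how the block sits in the grip.

```bash
cat >> h.py <<'E'
def tray(f,x0,x1,y0,y1,thr=25,z=.010):
    """outer outline of a tray: rim lifted by height above the bench and whiteness vs local bench"""
    p,d,c=load(f); X=cloud(c,d); m=np.zeros((480,640),np.uint8)
    hsv=cv2.cvtColor(p,cv2.COLOR_RGB2HSV)
    w=(X[...,2]>.0065)&(X[...,2]<.02)
    m[y0:y1,x0:x1]=w[y0:y1,x0:x1]
    q=np.vstack([k for k in cv2.findContours(m,0,cv2.CHAIN_APPROX_NONE)[0] if len(k)>25])[:,0]
    Q=(onplane(c,q,z)[:,:2]*1000).astype(np.float32); r=cv2.minAreaRect(Q)
    print('tray',np.round(r[0],1),np.round(r[1],1),round(r[2],1),'circ',np.round(np.r_[cv2.minEnclosingCircle(Q)[0],cv2.minEnclosingCircle(Q)[1]],1))
E
python3 - <<'E'
from h import *
tray('w2',345,445,105,212)
p,d,c=load('w2'); X=cloud(c,d)
m=np.zeros((480,640),bool); m[290:400,275:365]=1
rect(m&(X[...,2]>.19),X)
print('bench',np.median(X[230:250,300:330,2]))
plan((.539,.0582,.1,16.4))
E
```

```text
tray [541.6  54.6] [54.1 63.8] 15.0 circ [541.6  54.5  41.1]
   n 9512 px [320 343] z 0.2169 c [494.1  23.5] size [30.2 90.1] ang 15.7
bench 0.0006335610666166814
at [ 4.99900e-01 -4.00000e-04  2.15100e-01  1.73865e+01] t 4.87 w 0.0273 F [ 0.7 -0.3 -1.1]
  -> [ 0.539   0.0582  0.1    16.4   ] rows: [1.77 2.19 4.6  0.16]
```

```bash
sed -i 's/    p,d=eyes.get_image(n); c=eyes.camera_info(n)/    c=eyes.camera_info(n); p,d=eyes.get_image(n)/' h.py
python3 - <<'E'
from h import *
grab('wrist','w3'); tray('w3',345,445,105,212)
p,d,c=load('w3'); X=cloud(c,d)
m=np.zeros((480,640),bool); m[290:395,275:365]=1
print(np.median(X[m&(X[...,2]>.19)][:,2]))
plan((.5405,.0555,.1,15),(.5405,.0555,.036,15))
tray('top0',225,267,212,253)
E
```

```text
tray [539.   56.4] [54.  63.7] 15.0 circ [539.2  56.5  40.8]
0.2168888232060962
at [ 5.01100e-01 -1.30000e-03  2.15400e-01  1.73359e+01] t 4.92 w 0.027 F [ 0.7 -0.4 -1. ]
  -> [ 0.5405  0.0555  0.1    15.    ] rows: [1.7  2.18 4.61 0.39]
  -> [ 0.5405  0.0555  0.036  15.    ] rows: [ 0.    0.    2.56 -0.  ]
tray [541.   58.5] [58.4 68.2] 19.6 circ [540.3  57.8  40.4]
```

Emit:
{"method": "drive_tool", "body": {"rows": [[0.3,0.4,0.4,0.1],[0.8,1,1.2,0.2],[1.3,1.6,2.2,0.3],[1.6,2.1,3.2,0.4],[1.7,2.15,4,0.4],[1.7,2.15,4.5,0.4],[1.7,2.15,4.6,0.4],[1.7,2.15,4.6,0.4]]}}

```text
clock: 5.58
position: [0.5402, 0.0543, 0.0994]
ee_rot: [-0.001, 0.61, 0.792, -0.001]
contact_force: [0.8, 0.0, 0.0]
width: 0.0273
gripper_force: 40.1
```

Emit:
{"method": "drive_tool", "body": {"rows": [[0,0,0,0],[0,0,0,0],[0,0,0,0],[0,0,0,0],[0,0,0.3,0],[0,0,0.6,0],[0,0,0.9,0],[0,0,0.9,0]]}}

```text
clock: 6.25
position: [0.5383, 0.0552, 0.0763]
ee_rot: [-0.002, 0.61, 0.793, -0.001]
contact_force: [-0.3, 0.2, -0.9]
width: 0.0276
gripper_force: 40.1
```

Run:
```python
from h import *
plan((.5393,.0565,.036,15))
```

```text
at [ 0.5383  0.0552  0.0763 14.8716] t 6.25 w 0.0276 F [-0.3  0.2 -0.9]
  -> [ 0.5393  0.0565  0.036  15.    ] rows: [ 0.04  0.05  1.61 -0.02]
```

Emit:
{"method": "drive_tool", "body": {"rows": [[0.05,0.05,0.3,0],[0.05,0.05,0.7,0],[0.05,0.05,1.1,0],[0.05,0.05,1.3,0],[0.05,0.05,1.45,0],[0.05,0.05,1.55,0],[0.05,0.05,1.6,0],[0.05,0.05,1.6,0]]}}

```text
clock: 6.92
position: [0.5408, 0.0567, 0.0381]
ee_rot: [-0.0, 0.61, 0.793, -0.0]
contact_force: [-0.7, 0.1, -0.6]
width: 0.0272
gripper_force: 40.1
```

Emit:
{"method": "drive_tool", "body": {"rows": [[0,0,0.02,0],[0,0,0.04,0],[0,0,0.06,0],[0,0,0.08,0],[0,0,0.1,0],[0,0,0.1,0],[0,0,0.1,0],[0,0,0.1,0]]}}

```text
clock: 7.58
position: [0.5409, 0.0567, 0.0363]
ee_rot: [0.0, 0.61, 0.793, 0.0]
contact_force: [-1.5, 0.4, 5.6]
width: 0.0274
gripper_force: 40.8
```

Contact at 5.6 N, so the block is seated. Now I release, lift and go back towards the stack.

Emit:
{"method": "drive_tool", "body": {"rows": [[0,0,0,0],[0,0,0,0],[0,0,0,0],[0,0,0,0],[0,0,0,0],[0,0,-0.3,0],[0,0,-0.9,0],[0,0,-1.7,0]], "grip": 46}}

```text
clock: 8.25
position: [0.5396, 0.0567, 0.0778]
ee_rot: [-0.001, 0.61, 0.793, -0.001]
contact_force: [-0.4, -0.2, -0.6]
width: 0.0461
gripper_force: 0.0
```

Emit:
{"method": "drive_tool", "body": {"rows": [[0,0,-0.9,0],[0,0,-1.8,0],[0,0,-2.8,0],[0,0,-3.8,0],[0,0,-4.6,0],[0,0,-5,0],[0,0,-5,0],[0,0,-5,0]], "grip": 85}}

```text
clock: 8.92
position: [0.5406, 0.0567, 0.2033]
ee_rot: [0.0, 0.61, 0.793, 0.0]
contact_force: [-0.8, -0.1, -1.1]
width: 0.0851
gripper_force: 0.0
```

Run:
```python
from h import *
plan((.50,0,.24,12),(.58,-.15,.24,9))
```

```text
at [ 0.5406  0.0567  0.2033 14.8692] t 8.92 w 0.0851 F [-0.8 -0.1 -1.1]
  -> [ 0.5   0.    0.24 12.  ] rows: [-1.78 -2.15 -1.47  0.48]
  -> [ 0.58 -0.15  0.24  9.  ] rows: [-6.53  1.88 -0.    0.5 ]
```

Emit:
{"method": "drive_tool", "body": {"rows": [[-0.2,-0.3,-0.3,0],[-0.6,-0.7,-0.6,0.2],[-1,-1.2,-0.9,0.3],[-1.5,-1.8,-1.3,0.5],[-1.8,-2.1,-1.5,0.5],[-2.4,-2.1,-1.5,0.5],[-3.3,-1.9,-1.5,0.5],[-4.3,-1.6,-1.5,0.5]]}}

```text
clock: 9.58
position: [0.5284, -0.0583, 0.241]
ee_rot: [-0.0, 0.63, 0.776, -0.0]
contact_force: [0.6, 0.4, 0.3]
width: 0.0851
gripper_force: 0.0
```

Emit:
{"method": "drive_tool", "body": {"rows": [[-1,0.3,0,0.1],[-2,0.6,0,0.3],[-3,0.9,0,0.5],[-3.7,1.2,0,0.5],[-4.1,1.3,0,0.5],[-4.1,1.3,0,0.5],[-4.1,1.3,0,0.5],[-4.1,1.3,0,0.5]]}}

```text
clock: 10.25
position: [0.5816, -0.1501, 0.2406]
ee_rot: [-0.001, 0.65, 0.76, -0.0]
contact_force: [-0.2, 0.8, 0.0]
width: 0.0852
gripper_force: 0.0
```

Run:
```python
from h import *
plan()
p,d,c=grab('wrist','w4'); X=cloud(c,d); plan()
roi=np.zeros((480,640),bool); roi[:,220:440]=1; roi&=(X[...,0]>.5)&(X[...,0]<.7)&(X[...,1]<-.07)&(X[...,1]>-.25)
for z in (.04,.08): print(z); rect(roi&(abs(X[...,2]-z)<.008),X)
```

```text
at [ 0.5816 -0.1501  0.2406  8.8865] t 10.25 w 0.0852 F [-0.2  0.8  0. ]
at [ 0.5817 -0.15    0.2408  8.9117] t 10.3 w 0.085 F [ 0.4  0.5 -0. ]
0.04
   n 2809 px [334 213] z 0.0402 c [ 595.2 -153.4] size [ 60.3 119.9] ang 10.3
0.08
   n 2923 px [339 185] z 0.0801 c [ 591.  -122.1] size [48.8 48.9] ang 10.7
   n 3163 px [338 268] z 0.08 c [ 600.3 -183.1] size [46.  46.9] ang 8.1
```

View pics/w4.png

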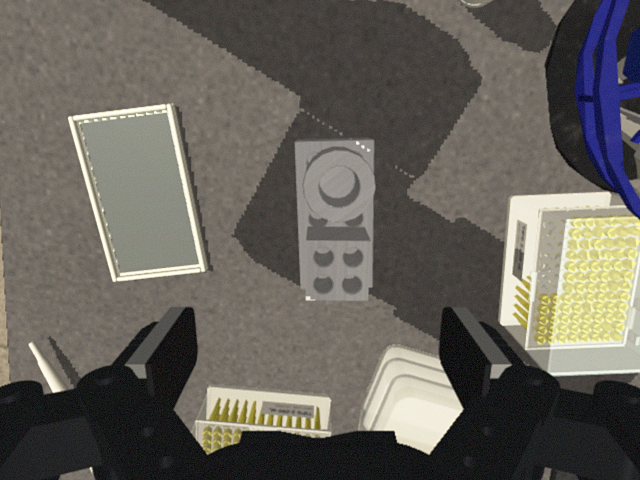

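View: the small block is off. The round block is at (338,187) and the square at (338,272), both still on the long block. The long tray is at (138,193).

Run:
```python
from h import *
tray('w4',60,215,95,290)
plan((.591,-.122,.12,10),(.591,-.122,.07,10))
```

```text
tray [ 429.2 -168.6] [ 87.  145.5] 15.6 circ [ 428.9 -168.4   83.7]
at [ 0.5817 -0.15    0.2408  8.9117] t 10.3 w 0.085 F [ 0.4  0.5 -0. ]
  -> [ 0.591 -0.122  0.12  10.   ] rows: [ 1.05  0.54  4.83 -0.18]
  -> [ 0.591 -0.122  0.07  10.   ] rows: [ 0.  0.  2. -0.]
```

Emit:
{"method": "drive_tool", "body": {"rows": [[0.3,0.2,0.5,-0.1],[0.7,0.4,1.4,-0.2],[1,0.5,2.4,-0.2],[1.05,0.55,3.4,-0.2],[1.05,0.55,4.3,-0.2],[1.05,0.55,4.8,-0.2],[1.05,0.55,4.8,-0.2],[1.05,0.55,4.8,-0.2]]}}

```text
clock: 10.97
position: [0.5915, -0.122, 0.1207]
ee_rot: [-0.001, 0.642, 0.767, -0.0]
contact_force: [0.7, 0.1, 0.2]
width: 0.085
gripper_force: 0.0
```

Emit:
{"method": "drive_tool", "body": {"rows": [[0,0,0,0],[0,0,0.3,0],[0,0,0.7,0],[0,0,1.2,0],[0,0,1.6,0],[0,0,1.9,0],[0,0,2,0],[0,0,2,0]]}}

```text
clock: 11.63
position: [0.5916, -0.1229, 0.0698]
ee_rot: [-0.001, 0.642, 0.766, -0.0]
contact_force: [-0.8, -0.5, -0.6]
width: 0.0851
gripper_force: 0.0
```

Run:
```python
from h import *
plan((.591,-.122,.07,10))
```

```text
at [ 0.5916 -0.1229  0.0698 10.0662] t 11.63 w 0.0851 F [-0.8 -0.5 -0.6]
  -> [ 0.591 -0.122  0.07  10.   ] rows: [ 0.04 -0.02 -0.01  0.01]
```

Emit:
{"method": "drive_tool", "body": {"rows": [[0,0,0,0],[0,0,0,0],[0,0,0,0],[0,0,0,0],[0,0,0,0],[0,0,0,0],[0,0,0,0],[0,0,0,0]], "grip": 42, "newtons": 50}}

```text
clock: 12.3
position: [0.5928, -0.1233, 0.0717]
ee_rot: [0.001, 0.642, 0.766, 0.0]
contact_force: [-0.3, -0.8, 5.0]
width: 0.0487
gripper_force: 52.5
```

Emit:
{"method": "drive_tool", "body": {"rows": [[0,0,-0.2,0],[0,0,-0.7,0],[0,0,-1.5,0],[0,0,-2.5,0],[0,0,-3.5,0],[0,0,-4.5,0],[0,0,-5.3,0],[0,0,-5.6,0]]}}

```text
clock: 12.97
position: [0.5931, -0.1233, 0.2137]
ee_rot: [0.002, 0.642, 0.766, 0.001]
contact_force: [0.7, 0.7, -1.5]
width: 0.0488
gripper_force: 52.1
```

Run:
```python
from h import *
plan((.48,-.02,.21,10),(.40,.19,.21,10))
```

```text
at [ 0.5931 -0.1233  0.2137 10.0759] t 12.97 w 0.0488 F [ 0.7  0.7 -1.5]
  -> [ 0.48 -0.02  0.21 10.  ] rows: [ 4.86 -3.73  0.15  0.01]
  -> [ 0.4   0.19  0.21 10.  ] rows: [ 8.83 -1.69 -0.   -0.  ]
```

Emit:
{"method": "drive_tool", "body": {"rows": [[0.3,-0.2,0,0],[0.9,-0.7,0,0],[1.8,-1.4,0,0],[2.8,-2.2,0,0],[3.8,-2.9,0,0],[4.8,-3.5,0,0],[5.9,-3.8,0,0],[7,-4,0,0]]}}

```text
clock: 13.63
position: [0.4592, 0.0331, 0.2087]
ee_rot: [-0.002, 0.643, 0.766, -0.001]
contact_force: [0.6, 0.3, -1.0]
width: 0.0488
gripper_force: 52.1
```

Emit:
{"method": "drive_tool", "body": {"rows": [[1.1,-0.1,0,0],[2.3,-0.2,0,0],[3.5,-0.3,0,0],[4.7,-0.4,0,0],[5.8,-0.5,0,0],[6.6,-0.6,0,0],[7,-0.6,0,0],[7,-0.6,0,0]]}}

```text
clock: 14.3
position: [0.4158, 0.2028, 0.2093]
ee_rot: [-0.001, 0.641, 0.767, -0.001]
contact_force: [0.3, -0.2, -1.9]
width: 0.0485
gripper_force: 52.1
```

Emit:
{"method": "drive_tool", "body": {"rows": [[0,0,0,0],[0,0,0,0],[0,0,0,0],[0,0,0,0],[0,0,0,0],[0,0,0,0],[0,0,0,0],[0,0,0,0]]}}

```text
clock: 14.97
position: [0.4178, 0.2013, 0.2108]
ee_rot: [0.0, 0.642, 0.766, 0.0]
contact_force: [-0.1, 0.3, -1.7]
width: 0.0485
gripper_force: 52.1
```

Run:
```python
from h import *
plan()
p,d,c=grab('wrist','w5'); X=cloud(c,d); plan((.427,.293,.1,10))
m=np.zeros((480,640),bool); m[280:410,260:380]=1
Q=X[m&(X[...,2]>.17)&(X[...,2]<.24)]; print(np.histogram(Q[:,2],12))
```

```text
at [ 0.4178  0.2013  0.2108 10.0441] t 14.97 w 0.0485 F [-0.1  0.3 -1.7]
at [ 0.4178  0.2013  0.2108 10.0543] t 15.02 w 0.0488 F [ 0.9 -0.6 -1.2]
  -> [ 0.427  0.293  0.1   10.   ] rows: [3.55 1.   4.43 0.01]
(array([   4, 1350,  414,  356,  389,  433,  473,  566,  607,  706, 1101,
       8820]), array([0.18182034, 0.18513074, 0.18844114, 0.19175153, 0.19506193,
       0.19837233, 0.20168273, 0.20499313, 0.20830353, 0.21161392,
       0.21492432, 0.21823472, 0.22154512]))
```

View pics/w5.png

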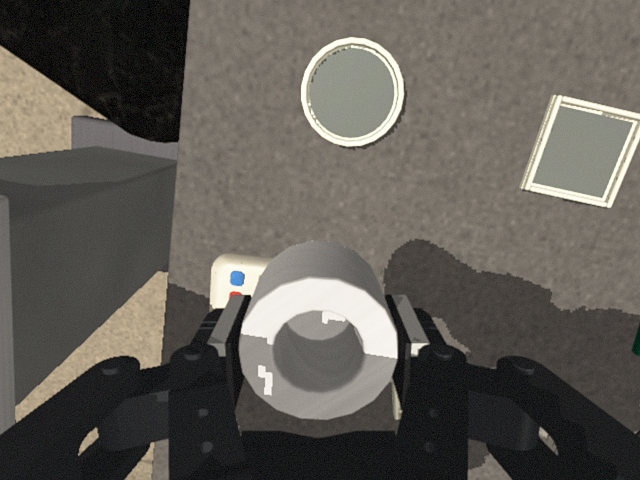

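View: the round tray is at (352,92), the square tray at (583,151), and the round block is held level.

Run:
```python
from h import *
tray('w5',290,415,25,160); tray('w5',510,640,85,220)
p,d,c=load('w5'); X=cloud(c,d); m=np.zeros((480,640),bool); m[280:410,260:380]=1
Q=X[m&(X[...,2]>.215)]; print(np.median(Q[:,2]))
```

```text
tray [426.9 292.1] [75.  74.8] 10.0 circ [426.6 292.1  37.8]
tray [609.1 280.7] [71.6 73.5] 88.0 circ [609.3 280.6  50. ]
0.21925058686118845
```

Emit:
{"method": "drive_tool", "body": {"rows": [[0.3,0.1,0.2,0],[0.9,0.3,0.7,0],[1.7,0.5,1.5,0],[2.5,0.7,2.4,0],[3.2,0.9,3.3,0],[3.5,1,4.1,0],[3.5,1,4.4,0],[3.5,1,4.4,0]]}}

```text
clock: 15.68
position: [0.4254, 0.2918, 0.0985]
ee_rot: [-0.001, 0.642, 0.767, -0.003]
contact_force: [-0.2, 0.2, -2.2]
width: 0.0486
gripper_force: 52.1
```

Emit:
{"method": "drive_tool", "body": {"rows": [[0,0,0.2,0],[0,0,0.5,0],[0,0,0.9,0],[0,0,1.3,0],[0,0,1.6,0],[0,0,1.8,0],[0,0,1.8,0],[0,0,1.8,0]]}}

```text
clock: 16.35
position: [0.4269, 0.2918, 0.0554]
ee_rot: [-0.0, 0.642, 0.766, -0.0]
contact_force: [-0.1, 0.6, -2.0]
width: 0.0483
gripper_force: 52.1
```

Run:
```python
from h import *
plan((.4267,.2921,.0355,10))
```

```text
at [ 0.4269  0.2918  0.0554 10.057 ] t 16.35 w 0.0483 F [-0.1  0.6 -2. ]
  -> [ 0.4267  0.2921  0.0355 10.    ] rows: [ 0.01 -0.01  0.8   0.01]
```

Emit:
{"method": "drive_tool", "body": {"rows": [[0,0,0.2,0],[0,0,0.4,0],[0,0,0.55,0],[0,0,0.65,0],[0,0,0.72,0],[0,0,0.78,0],[0,0,0.8,0],[0,0,0.8,0]]}}

```text
clock: 17.02
position: [0.4271, 0.292, 0.0358]
ee_rot: [0.0, 0.642, 0.766, 0.0]
contact_force: [-0.1, -1.3, -2.2]
width: 0.0487
gripper_force: 52.3
```

Emit:
{"method": "drive_tool", "body": {"rows": [[0,0,0.02,0],[0,0,0.04,0],[0,0,0.06,0],[0,0,0.06,0],[0,0,0.06,0],[0,0,0.06,0],[0,0,0.06,0],[0,0,0.06,0]]}}

```text
clock: 17.68
position: [0.4272, 0.2921, 0.0357]
ee_rot: [0.0, 0.642, 0.766, 0.0]
contact_force: [-2.4, -1.1, 8.5]
width: 0.0485
gripper_force: 53.3
```

Emit:
{"method": "drive_tool", "body": {"rows": [[0,0,0,0],[0,0,0,0],[0,0,0,0],[0,0,0,0],[0,0,0,0],[0,0,-0.3,0],[0,0,-0.9,0],[0,0,-1.7,0]], "grip": 70}}

```text
clock: 18.35
position: [0.426, 0.2914, 0.0763]
ee_rot: [-0.001, 0.642, 0.766, -0.002]
contact_force: [0.2, 0.8, -0.1]
width: 0.0698
gripper_force: 0.0
```

Emit:
{"method": "drive_tool", "body": {"rows": [[0,0,-0.9,0],[0,0,-1.9,0],[0,0,-3,0],[0,0,-4.1,0],[0,0,-5,0],[0,0,-5.4,0],[0,0,-5.4,0],[0,0,-5.4,0]], "grip": 85}}

```text
clock: 19.02
position: [0.4268, 0.2918, 0.2116]
ee_rot: [0.0, 0.642, 0.766, -0.0]
contact_force: [-0.2, 0.3, -0.6]
width: 0.0848
gripper_force: 0.0
```

Run:
```python
from h import *
plan((.43,.04,.21,9),(.6003,-.1831,.21,8),(.6003,-.1831,.07,8))
p,d,c=grab('wrist','w6'); tray('w6',330,640,0,300)
```

```text
at [ 0.4268  0.2918  0.2116 10.0704] t 19.02 w 0.0848 F [-0.2  0.3 -0.6]
  -> [0.43 0.04 0.21 9.  ] rows: [-9.94 -1.64  0.06  0.18]
  -> [ 0.6003 -0.1831  0.21    8.    ] rows: [-9.88  5.33 -0.    0.17]
  -> [ 0.6003 -0.1831  0.07    8.    ] rows: [ 0.   0.   5.6 -0. ]
tray [536.6 286. ] [ 73.6 220.2] 86.2 circ [536.9 291.6 114.3]
```

Emit:
{"method": "drive_tool", "body": {"rows": [[-1,-0.2,0,0],[-2.3,-0.4,0,0],[-3.7,-0.6,0,0],[-5.1,-0.8,0,0.1],[-6.5,-1,0,0.2],[-7.9,-1.3,0,0.2],[-9.1,-1.5,0,0.2],[-9.9,-1.6,0,0.2]]}}

```text
clock: 19.73
position: [0.4292, 0.0388, 0.2098]
ee_rot: [-0.001, 0.651, 0.759, -0.002]
contact_force: [-0.2, 0.4, 0.6]
width: 0.0846
gripper_force: 0.0
```

Emit:
{"method": "drive_tool", "body": {"rows": [[-1,0.5,0,0],[-2.4,1.3,0,0],[-3.8,2.1,0,0],[-5.2,2.8,0,0.1],[-6.6,3.6,0,0.2],[-8,4.3,0,0.2],[-9.2,5,0,0.2],[-9.9,5.3,0,0.2]]}}

```text
clock: 20.4
position: [0.6016, -0.1861, 0.2086]
ee_rot: [-0.001, 0.659, 0.752, -0.001]
contact_force: [0.4, -0.2, 0.5]
width: 0.0851
gripper_force: 0.0
```

Emit:
{"method": "drive_tool", "body": {"rows": [[0,0,0,0],[0,0,0.4,0],[0,0,1,0],[0,0,1.8,0],[0,0,2.4,0],[0,0,2.8,0],[0,0,2.8,0],[0,0,2.8,0]]}}

```text
clock: 21.07
position: [0.599, -0.1817, 0.1409]
ee_rot: [-0.001, 0.658, 0.753, -0.0]
contact_force: [0.2, -1.1, 0.6]
width: 0.085
gripper_force: 0.0
```

Run:
```python
from h import *
plan((.6003,-.1831,.07,8))
p,d,c=grab('wrist','w7'); X=cloud(c,d)
roi=(X[...,0]>.5)&(X[...,0]<.7)&(X[...,1]<-.07)&(X[...,1]>-.25)
for z in (.04,.08): print(z); rect(roi&(abs(X[...,2]-z)<.006),X)
```

```text
at [ 0.599  -0.1817  0.1409  7.7139] t 21.07 w 0.085 F [ 0.2 -1.1  0.6]
  -> [ 0.6003 -0.1831  0.07    8.    ] rows: [-0.06  0.04  2.83 -0.05]
0.04
   n 12284 px [315 188] z 0.0401 c [ 595.3 -153.6] size [ 60.3 120.2] ang 10.3
0.08
   n 7229 px [321 274] z 0.0801 c [ 600.5 -183.1] size [46.3 47. ] ang 7.9
```

Emit:
{"method": "drive_tool", "body": {"rows": [[-0.05,0.05,0.3,0],[-0.05,0.05,0.8,0],[-0.05,0.05,1.4,0],[-0.05,0.05,2,0],[-0.05,0.05,2.4,0],[-0.05,0.05,2.7,0],[-0.05,0.05,2.8,0],[-0.05,0.05,2.8,0]]}}

```text
clock: 21.78
position: [0.6014, -0.1839, 0.0714]
ee_rot: [-0.0, 0.658, 0.753, -0.0]
contact_force: [0.5, 0.5, 0.4]
width: 0.0851
gripper_force: 0.0
```

Emit:
{"method": "drive_tool", "body": {"rows": [[0,0,0,0],[0,0,0,0],[0,0,0,0],[0,0,0,0],[0,0,0,0],[0,0,0,0],[0,0,0,0],[0,0,0,0]], "grip": 38, "newtons": 50}}

```text
clock: 22.45
position: [0.6021, -0.1842, 0.0728]
ee_rot: [0.001, 0.658, 0.753, 0.0]
contact_force: [-0.0, 0.1, 6.0]
width: 0.0457
gripper_force: 53.3
```

Emit:
{"method": "drive_tool", "body": {"rows": [[0,0,-0.2,0],[0,0,-0.7,0],[0,0,-1.5,0],[0,0,-2.5,0],[0,0,-3.5,0],[0,0,-4.5,0],[0,0,-5.3,0],[0,0,-5.6,0]]}}

```text
clock: 23.12
position: [0.6024, -0.1842, 0.2148]
ee_rot: [0.002, 0.658, 0.753, 0.001]
contact_force: [0.8, -0.4, -0.3]
width: 0.0454
gripper_force: 52.6
```

Run:
```python
from h import *
plan((.46,-.03,.21,3),(.48,.15,.21,-2),(.6,.2,.21,-2))
```

```text
at [ 0.6024 -0.1842  0.2148  7.6794] t 23.12 w 0.0454 F [ 0.8 -0.4 -0.3]
  -> [ 0.46 -0.03  0.21  3.  ] rows: [ 6.87 -4.82  0.19  0.78]
  -> [ 0.48  0.15  0.21 -2.  ] rows: [ 7.15  1.18 -0.    0.83]
  -> [ 0.6   0.2   0.21 -2.  ] rows: [ 2.17  4.73 -0.   -0.  ]
```

Emit:
{"method": "drive_tool", "body": {"rows": [[0.4,-0.3,0,0.1],[1.2,-0.8,0,0.2],[2.2,-1.5,0.1,0.3],[3.3,-2.3,0.2,0.4],[4.4,-3.1,0.2,0.5],[5.4,-3.9,0.2,0.6],[6.3,-4.5,0.2,0.8],[6.9,-4.8,0.2,0.8]]}}

```text
clock: 23.78
position: [0.4557, -0.0269, 0.2055]
ee_rot: [-0.002, 0.689, 0.725, -0.001]
contact_force: [0.0, 0.9, -1.3]
width: 0.0455
gripper_force: 52.6
```

Emit:
{"method": "drive_tool", "body": {"rows": [[0.8,0.1,0,0.1],[1.8,0.3,0,0.2],[2.9,0.5,0,0.3],[4,0.7,0,0.4],[5.1,0.9,0,0.5],[6.1,1.1,0,0.6],[7,1.5,0,0.8],[7.6,2.1,0,0.8]]}}

```text
clock: 24.45
position: [0.5015, 0.1657, 0.206]
ee_rot: [-0.001, 0.718, 0.696, -0.001]
contact_force: [0.5, -0.3, -1.4]
width: 0.0451
gripper_force: 52.6
```

Emit:
{"method": "drive_tool", "body": {"rows": [[0.4,0.8,0,0],[0.8,1.7,0,0],[1.2,2.6,0,0],[1.5,3.3,0,0],[1.7,3.7,0,0],[1.7,3.8,0,0],[1.7,3.8,0,0],[1.7,3.8,0,0]]}}

```text
clock: 25.12
position: [0.598, 0.2024, 0.2059]
ee_rot: [-0.0, 0.719, 0.695, -0.001]
contact_force: [0.2, -0.6, -1.4]
width: 0.045
gripper_force: 52.6
```

Emit:
{"method": "drive_tool", "body": {"rows": [[0,0,0,0],[0,0,0,0],[0,0,0,0],[0,0,0,0],[0,0,0,0],[0,0,0,0],[0,0,0,0],[0,0,0,0]]}}

```text
clock: 25.78
position: [0.5987, 0.2027, 0.2068]
ee_rot: [0.0, 0.719, 0.695, -0.0]
contact_force: [-0.4, 0.0, -1.0]
width: 0.0454
gripper_force: 52.6
```

Run:
```python
from h import *
plan((.6092,.2807,.1,-2),(.6092,.2807,.06,-2))
p,d,c=grab('wrist','w8'); X=cloud(c,d)
m=np.zeros((480,640),bool); m[280:410,260:380]=1
Q=X[m&(X[...,2]>.215)&(X[...,2]<.23)]; print(np.median(Q[:,2]))
r=np.abs(X[...,:2]-[.609,.281]).max(-1)<.048
ys,xs=np.where(r&(X[...,2]<.03)); print(xs.min(),xs.max(),ys.min(),ys.max())
tray('w8',xs.min(),xs.max(),ys.min(),ys.max())
```

```text
at [ 0.5987  0.2027  0.2068 -1.9276] t 25.78 w 0.0454 F [-0.4  0.  -1. ]
  -> [ 0.6092  0.2807  0.1    -2.    ] rows: [3.13 0.31 4.27 0.01]
  -> [ 0.6092  0.2807  0.06   -2.    ] rows: [ 0.   0.   1.6 -0. ]
0.21520104446415253
260 392 34 172
tray [610.7 280.8] [71.7 71.7] 88.0 circ [610.7 280.8  49.8]
```

View pics/w8.png

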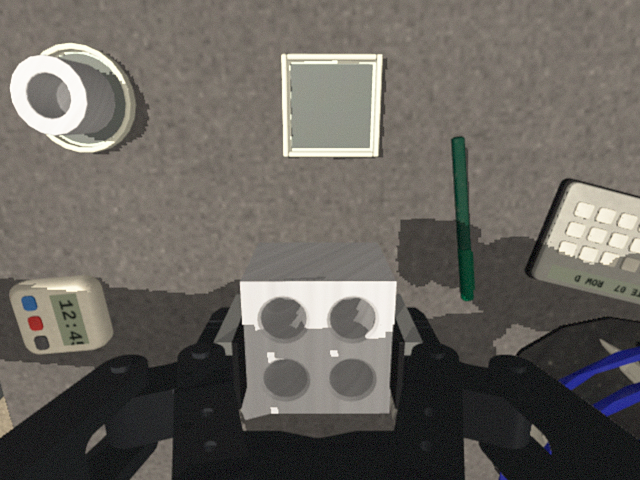

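View: the square tray is centred at (332,105), the round block sits in its tray at (70,98), and the square block is held level.

Emit:
{"method": "drive_tool", "body": {"rows": [[0.3,0.1,0.2,0],[0.9,0.2,0.7,0],[1.7,0.3,1.5,0],[2.5,0.35,2.4,0],[3,0.35,3.3,0],[3.15,0.35,4,0],[3.15,0.35,4.25,0],[3.15,0.35,4.25,0]]}}

```text
clock: 26.5
position: [0.6084, 0.2818, 0.0971]
ee_rot: [-0.001, 0.718, 0.696, -0.003]
contact_force: [0.2, 0.9, -1.3]
width: 0.0454
gripper_force: 52.6
```

Emit:
{"method": "drive_tool", "body": {"rows": [[0,0,0.2,0],[0,0,0.5,0],[0,0,0.9,0],[0,0,1.3,0],[0,0,1.6,0],[0,0,1.8,0],[0,0,1.8,0],[0,0,1.8,0]]}}

```text
clock: 27.17
position: [0.6101, 0.281, 0.0551]
ee_rot: [-0.0, 0.719, 0.695, -0.0]
contact_force: [0.4, -0.1, -0.9]
width: 0.0454
gripper_force: 52.6
```

Run:
```python
from h import *
plan((.6107,.2808,.0355,-2))
```

```text
at [ 0.6101  0.281   0.0551 -1.9413] t 27.17 w 0.0454 F [ 0.4 -0.1 -0.9]
  -> [ 0.6107  0.2808  0.0355 -2.    ] rows: [-0.01  0.03  0.78  0.01]
```

Emit:
{"method": "drive_tool", "body": {"rows": [[0,0,0.2,0],[0,0,0.4,0],[0,0,0.55,0],[0,0,0.65,0],[0,0,0.72,0],[0,0,0.78,0],[0,0,0.78,0],[0,0,0.78,0]]}}

```text
clock: 27.83
position: [0.61, 0.2811, 0.0368]
ee_rot: [0.0, 0.719, 0.695, -0.0]
contact_force: [-2.3, -0.8, 4.6]
width: 0.0452
gripper_force: 53.1
```

Emit:
{"method": "drive_tool", "body": {"rows": [[0,0,0.02,0],[0,0,0.04,0],[0,0,0.06,0],[0,0,0.06,0],[0,0,0.06,0],[0,0,0.06,0],[0,0,0.06,0],[0,0,0.06,0]]}}

```text
clock: 28.5
position: [0.61, 0.2811, 0.0368]
ee_rot: [0.0, 0.719, 0.695, 0.0]
contact_force: [-4.7, -1.1, 11.4]
width: 0.0452
gripper_force: 54.2
```

Emit:
{"method": "drive_tool", "body": {"rows": [[0,0,0,0],[0,0,0,0],[0,0,0,0],[0,0,0,0],[0,0,0,0],[0,0,-0.3,0],[0,0,-0.9,0],[0,0,-1.7,0]], "grip": 66}}

```text
clock: 29.17
position: [0.6091, 0.2807, 0.076]
ee_rot: [-0.001, 0.719, 0.695, -0.002]
contact_force: [-0.4, 0.1, -0.7]
width: 0.066
gripper_force: 0.0
```

Emit:
{"method": "drive_tool", "body": {"rows": [[0,0,-0.9,0],[0,0,-1.9,0],[0,0,-3,0],[0,0,-4.1,0],[0,0,-5,0],[0,0,-5.4,0],[0,0,-5.4,0],[0,0,-5.4,0]], "grip": 85}}

```text
clock: 29.83
position: [0.6099, 0.2811, 0.2118]
ee_rot: [0.0, 0.719, 0.695, -0.0]
contact_force: [0.9, -0.5, -0.7]
width: 0.085
gripper_force: 0.0
```

Run:
```python
from h import *
plan((.48,.10,.21,3),(.46,-.03,.21,6),(.5953,-.1536,.2,10.3),(.5953,-.1536,.03,10.3))
```

```text
at [ 0.6099  0.2811  0.2118 -1.9274] t 29.83 w 0.085 F [ 0.9 -0.5 -0.7]
  -> [0.48 0.1  0.21 3.  ] rows: [-7.41 -4.95  0.07 -0.82]
  -> [ 0.46 -0.03  0.21  6.  ] rows: [-5.15 -1.07 -0.   -0.5 ]
  -> [ 0.5953 -0.1536  0.2    10.3   ] rows: [-5.48  4.87  0.4  -0.72]
  -> [ 0.5953 -0.1536  0.03   10.3   ] rows: [ 0.   0.   6.8 -0. ]
```

Emit:
{"method": "drive_tool", "body": {"rows": [[-0.7,-0.5,0,-0.1],[-1.7,-1.2,0,-0.2],[-2.8,-1.9,0,-0.3],[-3.9,-2.6,0,-0.4],[-5,-3.3,0,-0.5],[-6,-4,0,-0.6],[-6.8,-4.6,0,-0.8],[-7.4,-4.9,0,-0.8]]}}

```text
clock: 30.5
position: [0.4776, 0.0988, 0.2097]
ee_rot: [-0.002, 0.689, 0.725, -0.003]
contact_force: [0.7, 0.3, -0.1]
width: 0.085
gripper_force: 0.0
```

Emit:
{"method": "drive_tool", "body": {"rows": [[-0.5,-0.1,0,-0.1],[-1.2,-0.3,0,-0.2],[-2,-0.4,0,-0.3],[-2.8,-0.6,0,-0.4],[-3.6,-0.8,0,-0.5],[-4.3,-0.9,0,-0.5],[-4.9,-1,0,-0.5],[-5.1,-1,0,-0.5]]}}

```text
clock: 31.17
position: [0.4613, -0.0297, 0.21]
ee_rot: [-0.002, 0.671, 0.742, -0.002]
contact_force: [-0.1, -0.1, -0.2]
width: 0.0847
gripper_force: 0.0
```

Emit:
{"method": "drive_tool", "body": {"rows": [[-0.5,0.4,0,-0.1],[-1.3,1.1,0,-0.3],[-2.3,2,0.1,-0.5],[-3.4,3,0.2,-0.7],[-4.4,3.9,0.3,-0.7],[-5.1,4.6,0.4,-0.7],[-5.5,4.9,0.4,-0.7],[-5.5,4.9,0.4,-0.7]]}}

```text
clock: 31.83
position: [0.5999, -0.1537, 0.1999]
ee_rot: [-0.001, 0.643, 0.766, -0.0]
contact_force: [0.2, 0.1, 0.5]
width: 0.0852
gripper_force: 0.0
```

Emit:
{"method": "drive_tool", "body": {"rows": [[0,0,0,0],[0,0,0,0],[0,0,0.4,0],[0,0,1.1,0],[0,0,2,0],[0,0,2.8,0],[0,0,3.2,0],[0,0,3.2,0]]}}

```text
clock: 32.5
position: [0.5963, -0.1509, 0.1195]
ee_rot: [-0.003, 0.642, 0.767, -0.001]
contact_force: [-0.1, -0.6, -0.1]
width: 0.085
gripper_force: 0.0
```

Run:
```python
from h import *
plan((.5953,-.1536,.03,10.3))
p,d,c=grab('wrist','w9'); X=cloud(c,d)
roi=(X[...,0]>.5)&(X[...,0]<.7)&(X[...,1]<-.07)&(X[...,1]>-.25)
rect(roi&(abs(X[...,2]-.04)<.006),X); plan()
```

```text
at [ 0.5963 -0.1509  0.1195 10.1094] t 32.5 w 0.085 F [-0.1 -0.6 -0.1]
  -> [ 0.5953 -0.1536  0.03   10.3   ] rows: [-0.1  -0.06  3.58 -0.03]
   n 20823 px [316 256] z 0.0401 c [ 595.4 -153.8] size [ 60.4 120.5] ang 10.3
at [ 0.5976 -0.1515  0.1212 10.1058] t 32.55 w 0.0851 F [ 1.6  0.7 -0.8]
```

Emit:
{"method": "drive_tool", "body": {"rows": [[-0.1,-0.1,0.2,0],[-0.1,-0.1,0.8,0],[-0.1,-0.1,1.5,0],[-0.1,-0.1,2.2,0],[-0.1,-0.1,2.9,0],[-0.1,-0.1,3.4,0],[-0.1,-0.1,3.6,0],[-0.1,-0.1,3.6,0]]}}

```text
clock: 33.22
position: [0.5966, -0.1555, 0.0317]
ee_rot: [-0.0, 0.642, 0.766, -0.0]
contact_force: [0.0, 0.5, 0.1]
width: 0.0852
gripper_force: 0.0
```

Emit:
{"method": "drive_tool", "body": {"rows": [[0,0,0,0],[0,0,0,0],[0,0,0,0],[0,0,0,0],[0,0,0,0],[0,0,0,0],[0,0,0,0],[0,0,0,0]], "grip": 52, "newtons": 90}}

```text
clock: 33.88
position: [0.5977, -0.1559, 0.034]
ee_rot: [0.001, 0.642, 0.767, 0.0]
contact_force: [-0.7, 0.3, 5.6]
width: 0.0585
gripper_force: 100.9
```

Emit:
{"method": "drive_tool", "body": {"rows": [[0,0,-0.2,0],[0,0,-0.6,0],[0,0,-1.1,0],[0,0,-1.7,0],[0,0,-2.3,0],[0,0,-2.8,0],[0,0,-3.1,0],[0,0,-3.2,0]]}}

```text
clock: 34.55
position: [0.5974, -0.1555, 0.1136]
ee_rot: [0.001, 0.642, 0.766, 0.0]
contact_force: [1.6, 0.1, -5.4]
width: 0.0585
gripper_force: 99.5
```

Run:
```python
from h import *
plan((.4292,-.1686,.11,15.6))
```

```text
at [ 0.5974 -0.1555  0.1136 10.0728] t 34.55 w 0.0585 F [ 1.6  0.1 -5.4]
  -> [ 0.4292 -0.1686  0.11   15.6   ] rows: [ 0.66 -6.71  0.14 -0.92]
```

Emit:
{"method": "drive_tool", "body": {"rows": [[0,-0.4,0,-0.1],[0.1,-1.2,0,-0.2],[0.2,-2.2,0,-0.3],[0.3,-3.4,0,-0.5],[0.4,-4.6,0,-0.7],[0.5,-5.7,0,-0.9],[0.6,-6.4,0,-0.9],[0.6,-6.7,0,-0.9]]}}

```text
clock: 35.22
position: [0.4239, -0.1682, 0.1108]
ee_rot: [-0.003, 0.606, 0.796, -0.001]
contact_force: [-0.1, -0.5, -5.8]
width: 0.0588
gripper_force: 99.4
```

Emit:
{"method": "drive_tool", "body": {"rows": [[0,0,0,0],[0,0,0,0],[0,0,0,0],[0,0,0,0],[0,0,0,0],[0,0,0,0],[0,0,0,0],[0,0,0,0]]}}

```text
clock: 35.88
position: [0.4295, -0.1698, 0.1119]
ee_rot: [-0.0, 0.605, 0.796, -0.0]
contact_force: [0.1, -1.0, -5.2]
width: 0.0583
gripper_force: 99.4
```

Run:
```python
from h import *
plan((.4297,-.1706,.038,15.6))
p,d,c=grab('wrist','w10'); X=cloud(c,d)
roi=(abs(X[...,0]-.43)<.1)&(abs(X[...,1]+.17)<.12)
rect(roi&(abs(X[...,2]-.119)<.012),X)
tray('w10',0,640,0,300)
```

```text
at [ 0.4295 -0.1698  0.1119 15.4918] t 35.88 w 0.0583 F [ 0.1 -1.  -5.2]
  -> [ 0.4297 -0.1706  0.038  15.6   ] rows: [-0.03 -0.    2.96 -0.02]
   n 52987 px [318 293] z 0.1181 c [ 425.6 -156.8] size [86.1 98.1] ang 15.5
tray [ 410.8 -105.7] [85.5 14.5] 15.5 circ [ 411.  -106.4   43.1]
```

View pics/w10.png

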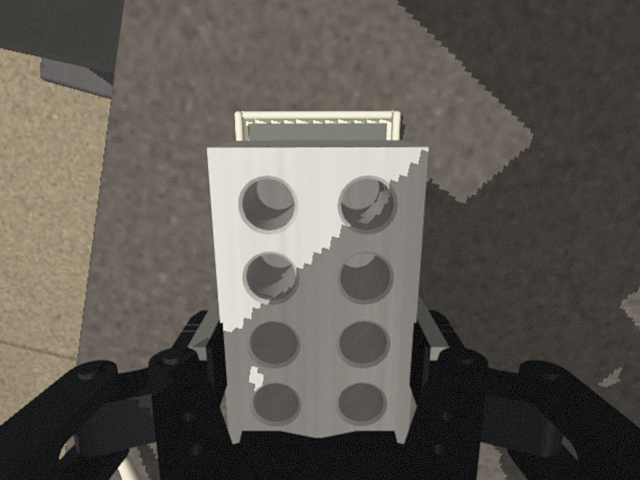

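View: the long block is level over its tray, with the tray's far rim at (318,120) parallel to the block and centred on it. I lower it now.

Emit:
{"method": "drive_tool", "body": {"rows": [[0,0,0.2,0],[0,0,0.6,0],[0,0,1,0],[0,0,1.5,0],[0,0,1.9,0],[0,0,2.2,0],[0,0,2.3,0],[0,0,2.3,0]]}}

```text
clock: 36.6
position: [0.4289, -0.1697, 0.0539]
ee_rot: [-0.001, 0.606, 0.796, -0.0]
contact_force: [-0.8, -0.4, -5.0]
width: 0.0584
gripper_force: 99.2
```

Emit:
{"method": "drive_tool", "body": {"rows": [[0,0,0.1,0],[0,0,0.25,0],[0,0,0.4,0],[0,0,0.5,0],[0,0,0.56,0],[0,0,0.6,0],[0,0,0.6,0],[0,0,0.6,0]]}}

```text
clock: 37.27
position: [0.4293, -0.1699, 0.0396]
ee_rot: [0.0, 0.605, 0.796, -0.0]
contact_force: [0.5, -0.3, -5.5]
width: 0.0584
gripper_force: 99.2
```

Emit:
{"method": "drive_tool", "body": {"rows": [[0,0,0.02,0],[0,0,0.04,0],[0,0,0.06,0],[0,0,0.07,0],[0,0,0.08,0],[0,0,0.08,0],[0,0,0.08,0],[0,0,0.08,0]]}}

```text
clock: 37.93
position: [0.4293, -0.1699, 0.0379]
ee_rot: [0.0, 0.605, 0.796, -0.0]
contact_force: [-2.3, 0.8, 2.7]
width: 0.0586
gripper_force: 100.3
```

Emit:
{"method": "drive_tool", "body": {"rows": [[0,0,0,0],[0,0,0,0],[0,0,0,0],[0,0,0,0],[0,0,0,0],[0,0,-0.3,0],[0,0,-0.9,0],[0,0,-1.7,0]], "grip": 80, "newtons": 40}}

```text
clock: 38.6
position: [0.4283, -0.1694, 0.0799]
ee_rot: [-0.002, 0.606, 0.796, -0.0]
contact_force: [-0.0, -0.8, 0.4]
width: 0.0798
gripper_force: 0.0
```

Emit:
{"method": "drive_tool", "body": {"rows": [[-0.5,0,-1,0],[-1.2,0,-2.1,0],[-2,0,-3.3,0],[-3,0,-4.6,0],[-4,0,-5.8,0],[-5,0,-6.8,0],[-6,0,-7.6,0],[-6.6,0,-8,0]]}}

```text
clock: 39.27
position: [0.4746, -0.3321, 0.284]
ee_rot: [0.004, 0.606, 0.796, -0.001]
contact_force: [0.6, -0.0, -1.1]
width: 0.0798
gripper_force: 0.0
```

Emit:
{"method": "drive_tool", "body": {"rows": [[0,0,0,0],[0,0,0,0],[0,0,0,0],[0,0,0,0],[0,0,0,0],[0,0,0,0],[0,0,0,0],[0,0,0,0]]}}

```text
clock: 39.93
position: [0.4732, -0.3284, 0.2799]
ee_rot: [-0.0, 0.605, 0.796, -0.0]
contact_force: [-0.4, 0.2, 0.3]
width: 0.0801
gripper_force: 0.0
```

Run:
```python
from h import *
p,d,c=grab('wrist','w11'); X=cloud(c,d)
rect((abs(X[...,0]-.43)<.07)&(abs(X[...,1]+.17)<.1)&(abs(X[...,2]-.044)<.008),X)
p,d,c=grab('top','top1'); X=cloud(c,d)
for n,(x,y,z) in dict(long=(.4292,-.1686,.044),square=(.6107,.2808,.044),round=(.4267,.2921,.044),small=(.5392,.0565,.038)).items():
    print(n); rect((abs(X[...,0]-x)<.08)&(abs(X[...,1]-y)<.08)&(abs(X[...,2]-z)<.008),X)
cv2.imwrite('pics/fin.png',cv2.resize(p[150:320,120:380],None,fx=3,fy=3,interpolation=cv2.INTER_CUBIC)[:,:,::-1])
```

```text
n 4392 px [318  36] z 0.044 c [ 437.3 -201.1] size [60.2 50.8] ang 15.6
long
square
round
small
```

View pics/fin.png

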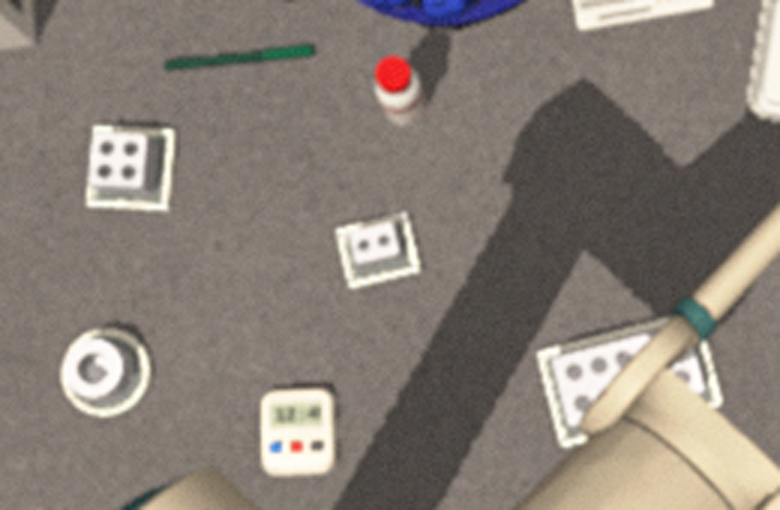

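Final view: the square (120,163), small (378,243), round (98,370) and long (630,380) blocks are each inside their tray. The bottle (397,90) and timer (298,430) look unmoved. I'll check the top heights, then hand in.

Run:
```python
from h import *
p,d,c=load('top1'); X=cloud(c,d); X0=cloud(load('top0')[2],load('top0')[1]); ok=True
for n,(x,y,z) in dict(square=(.6107,.2808,.044),round=(.4267,.2921,.044),small=(.5392,.0565,.038)).items():
    Q=X[(np.hypot(X[...,0]-x,X[...,1]-y)<.05)&(X[...,2]>z-.006)]; r=cv2.minAreaRect((Q[:,:2]*1000).astype(np.float32))
    print(n,len(Q),np.median(Q[:,2]).round(4),Q[:,2].std().round(4),np.round(r[0],1),np.round(r[1],1)); ok&=abs(np.median(Q[:,2])-z)<.003
for A in (X0,X):
    for x,y,lo in((.666,.031,.1),(.377,.119,.015)):
        Q=A[(np.hypot(A[...,0]-x,A[...,1]-y)<.06)&(A[...,2]>lo)&(A[...,2]<.13)]; print(Q.mean(0).round(4))
print(ok)
if ok: print(order.sign_off())
```

```text
square 244 0.0444 0.0032 [611.4 284.5] [48.3 47.8]
round 216 0.0436 0.003 [427.5 294. ] [50.5 47.5]
small 131 0.0378 0.003 [541.4  58.2] [29.  38.6]
[0.6834 0.0339 0.1172]
[0.3788 0.1215 0.0198]
[0.6838 0.0323 0.1171]
[0.3789 0.1222 0.0199]
True
the job is handed in; nothing more can be done
None
```

All four blocks stand flat in their matching trays, the bottle and timer haven't moved, and I handed the job in at about 40 s; no verdict came back.

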